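# Grip a porcelain tap collar in the bench bar clamp

## Task

Stand the big porcelain collar gently in the open mouth of the bench clamp, close up against its steel bar. Then squeeze the clamp's trigger again and again, letting it spring back each time, until the jaws hold the collar firmly - feel for it, because the porcelain breaks if it is overtightened. Move the jaw only by the trigger, leave the other things on the counter alone, and finish with the trigger let go.

Things in the scene. Friction and masses are not known exactly. Their poses are not given: they have to be found in the camera images.
- collar: the big porcelain collar: upright white cylinder 60 mm across and 60 mm tall with a round brass neck on top, 36 mm across and 30 mm tall (90 mm in all), 0.22 to 0.4 kg, standing loose on the counter. Origin: centre of its underside; z up its axis. The smaller white piece (44 mm across) is not it.
- clamp: one-hand bar clamp bolted flat to the counter. Origin: on the counter below the bar, in the plane of the fixed jaw's face. y: the way the bar is drawn through the head, the sliding jaw's closing direction; x: square to it, from the jaws' tips to the side where handle and trigger stick out; z up. A toothed steel bar lies along y, x -5 to 5, z 30 to 54 mm.
- fixed_face (a point): middle of the fixed jaw's flat rubber face (54 mm long in the clamp's x, 44 mm tall), 37 mm in -x of the clamp's origin and 34 mm up. It looks to the clamp's -y. The fixed jaw reaches to x = -66 mm and up to z = 62 mm.
- head_top (a point): middle of the top of the clamp's grey head, 72 mm above the counter. The head is 74 mm square seen from above (clamp x -52 to 22, y 6 to 80 mm); its foot plate is 8 mm thick, x -60 to 40, y 0 to 110 mm.
- handle (a point): middle of the top of the fixed black handle: bar 16 mm thick, 90 mm long, z 17 to 67 mm, sticking out of the head at 0.32 rad from the clamp's x towards y. Trigger and handle together are about 60 mm wide halfway along.
- jaw: the grey sliding jaw, one piece with the bar; axes as the clamp's. Origin on the bar, on the counter; its y in the clamp's frame is how far it has been drawn in: the mouth between the jaw faces is 120 mm minus that (92 to 120 mm at the start). It stays where the ratchet has drawn it and cannot be opened again.
- jaw_face (a point): middle of the sliding jaw's flat rubber face, as large as the fixed one, looking to the clamp's +y, 34 mm up. Its pad gives about 1 mm for each 6 N. The jaw is 32 mm thick behind the face, spans the clamp's x -66 to 10 mm and reaches up to z = 62 mm.
- trigger (a joint): angle of the trigger, rad: 0 = let go (a spring returns it), 0.32 = squeezed to its rigid stop, which says nothing about the grip. Squeezed to the stop it draws the jaw in by 8 mm, one tooth (the very first time 0 to 8 mm); short of 0.30 it may not catch the next tooth. The first 0.13 rad are idle; it must come back below 0.02 to catch again.
- trigger_face (a point): middle of the trigger's front face, the side away from the handle. Pushed here it takes 1.5 to 3 N idle, 9 to 13 N while drawing the jaw or sliding the collar, then, with the collar between both jaws, 0.5 N more per N of grip (about 1.5 N per mm pushed): 15 to 17 N short of the stop is a firm hold, 20 N breaks the porcelain. Push slowly.
- trigger_end (a point): top of the trigger's outer end. The trigger is a black upright bar 10 mm thick, z 24 to 64 mm, x 22 to 90 mm in the clamp's frame, pivoted in the head at x, y = -45, 9 mm; it swings to +y, to the handle. Let go, its front face lies at y = 4 mm; trigger_face is 50 mm in +x of the clamp's origin. Nothing stands within 60 mm in front of it.
- mouth (a point): point on the counter between the jaws, 35 mm in -x and 45 mm in -y of the clamp's origin: a good spot for the collar's centre. Against the bar the collar's centre is at x = -35 mm in the clamp's frame.
- cap: bystander: small white porcelain cap with a brass knob, 44 mm across, 42 mm tall, standing. Leave it alone.
- wrench: bystander: steel wrench lying flat, about 200 mm long. Leave it alone.
- tap: bystander: brass tap body lying on the counter, about 90 mm long, 36 mm thick. Leave it alone.
- jar: bystander: jar with a white lid, 60 mm across, 75 mm tall. Leave it alone.
- glass: bystander: empty drinking glass, 72 mm across, 120 mm tall. Leave it alone.
- driver: bystander: screwdriver lying flat, about 200 mm long. Leave it alone.
- nut: bystander: brass ring nut lying flat, 48 mm across, 14 mm tall. Leave it alone.
There are look-alikes about, which are no part of the job. Leave any blue or turquoise look-alike of the collar alone.

How it is judged:
By the outcome, as a careful person would: the job done as asked, in the order asked, and still so for the second after the job is handed in, with the robot touching nothing.
It also fails if it takes over 66 s, if anything falls off the work surface, if the arm or the gripper's body presses on something with over 40 N, if the wrist force passes 120 N, or if a joint passes its speed limit or range.

## Robot

A 6-joint arm with a two-finger parallel gripper is mounted at the origin on the work surface. World frame = base frame: x ahead of the robot, y to its left, z up, the work surface at z = 0. Lengths are in m, angles in degrees, forces in N, time in s.
With the tool pointing down it reaches from about 0.325 to 0.85 m from the base axis. Payload 15.5 kg.
Tool frame: the origin (TCP) lies midway between the tips of the shut fingers; the grasp point (between the pads) lies 19 mm behind it; y points along the fingers, x is the direction in which the jaws open and shut, and the axes are right-handed (so a half turn about y gives the same grasp; the last joint's range is limited). The gripper opens to 91 mm and grips with 3 to 60 N. Pads are 32 mm wide; open, the fingers measure 118 mm over their backs; the gripper's body (76 mm by 178 mm) begins 60 mm behind the grasp point.
Start: joints at [64.83, 28.281, 77.091, -0, 74.628, -5.472], TCP at [0.211, 0.588, 0.214] pointing down, gripper open.
Joint ranges: [-166.48, 166.48], [-47.26, 123.95], [12.59, 153.08], [-70.14, 250.14], [6.76, 159.57], [-176.63, 176.63]. Speed limits (degrees/s): [108.29, 108.29, 147.25, 172.46, 172.46, 172.46].

## Interface

Orientations are given as a 3x3 rotation matrix whose columns are the frame's x, y, z axes.
In Python, from bench import ctrl gives the robot as it stands. The module is installed in compiled form; this text tells all that it offers. Calls block until the motion is done:
- ctrl.goto(position, orientation): joint-space move of the TCP to a pose.
- ctrl.move_l(position, vel=0.15, ori=None, contact_N=None): straight line of the TCP; ori=None keeps the orientation; vel is the mean speed in m/s. With contact_N (N) it stops when the force on the tool has changed by that much, and returns True; else False.
- ctrl.movej(angles): joint-space move.
- ctrl.command_gripper(opening): opening from 0.0 (shut) to 1.0 (fully open); the grip force is fixed at half the most; returns when the fingers have stopped.
- ctrl.sleep(seconds).
- ctrl.ik(position, orientation): joint angles nearest the present ones, or None.
- ctrl.read_camera(name): name is "scene" or "side" or "wrist"; returns the picture (480x640x3 uint8, blue, green, red); there is no depth.
- ctrl.camera_params(name): a dict with "fx", "fy", "cx", "cy" (pixels), "D" ([k1, k2, p1, p2, k3] as OpenCV has them; the pictures are not rectified), "pose" (4x4, takes a point from camera to world coordinates); the wrist camera has in their place "T_tool_cam" (4x4, takes a point from camera to tool coordinates, whose origin is the TCP and whose axes are the tool frame's). Camera axes: x right, y up, looking along -z (the intrinsics and any distortion apply to the point x, -y, -z); pixel columns grow to the right and rows downward; lengths in m; the calibration is good to about 2 mm. A picture is of the moment at which its call begins: read the wrist's pose just before it. camera_params takes no time and is no camera call.
A pose or a line that the arm cannot do raises ctrl.MotionError and nothing moves.
- ctrl.sign_off(): hands the job in, once; it reports no verdict.
Readings, each from a call of its own:
- ctrl.current_t(): time.
- ctrl.current_q(): joint angles.
- ctrl.current_dq(): joint speeds.
- ctrl.current_effort(): joint torques, N m.
- ctrl.current_tool_pos(): TCP position.
- ctrl.current_eef_rot(): TCP orientation.
- ctrl.current_contact_force(): force on the tool from outside, world axes, zero at the start.
- ctrl.current_wrist_torque(): the same for the moment, N m.
- ctrl.current_grip_width(): opening from 0.0 (shut) to 1.0 (fully open).
Only numpy, scipy, OpenCV 4.12 (cv2) and the standard library are available. Lean on these libraries where they do the work, as an engineer would, in place of code of your own. Each camera call takes 0.05 s, during which the arm holds its last target. There are 200 camera calls.

## Working session

There is one attempt and no reset: what is moved stays moved. The work goes in short steps, each a Python script; the robot and the scene stay as the last script left them, time stands still between calls to the robot, and variables do not carry over. Pictures are saved under pics/ and viewed, on a budget of 10 in all, crops included, one or two more only if the job needs it, and the job is handed in when it is done.

```bash
mkdir -p pics; cat > h.py <<'E'
import numpy as np, cv2
from bench import ctrl
def shot(n,f):
    R=ctrl.current_eef_rot();p=ctrl.current_tool_pos()
    im=ctrl.read_camera(n); cv2.imwrite('pics/'+f,im)
    if n=='wrist':
        T=np.eye(4);T[:3,:3]=R;T[:3,3]=p
        np.save('pics/'+f+'.npy',T@np.array(ctrl.camera_params(n)['T_tool_cam']))
    return im
def ray(n,px,f=None):
    c=ctrl.camera_params(n);T=np.load('pics/'+f+'.npy') if f else np.array(c['pose'])
    K=np.array([[c['fx'],0,c['cx']],[0,c['fy'],c['cy']],[0,0,1]])
    u=cv2.undistortPoints(np.array(px,float).reshape(-1,1,2),K,np.array(c['D'],float))[:,0]
    d=np.c_[u[:,0],-u[:,1],-np.ones(len(u))]@T[:3,:3].T
    return T[:3,3],d
def atz(n,px,z,f=None):
    o,d=ray(n,px,f); z=np.broadcast_to(z,len(d))
    return o+d*((z-o[2])/d[:,2])[:,None]
def proj(n,P,f=None):
    c=ctrl.camera_params(n);T=np.load('pics/'+f+'.npy') if f else np.array(c['pose'])
    K=np.array([[c['fx'],0,c['cx']],[0,c['fy'],c['cy']],[0,0,1]])
    q=(np.atleast_2d(P)-T[:3,3])@T[:3,:3]
    return cv2.projectPoints((q*[1,-1,-1]).reshape(-1,1,3),np.zeros(3),np.zeros(3),K,np.array(c['D'],float))[0][:,0]
E
python3 - <<'E'
from h import *
for n in('scene','side'):
    shot(n,n+'0.png');c=ctrl.camera_params(n);print(n,np.round(np.array(c['pose']),3).tolist(),c['fx'])
print(ctrl.current_t(),ctrl.current_eef_rot(),ctrl.camera_params('wrist'))
E
```

```text
scene [[-0.344, -0.721, 0.601, 1.233], [0.939, -0.26, 0.226, 0.261], [-0.007, 0.642, 0.767, 0.938], [0.0, 0.0, 0.0, 1.0]] 496.3588124878646
side [[0.974, 0.157, -0.163, 0.374], [-0.226, 0.719, -0.658, -0.665], [0.014, 0.677, 0.736, 0.859], [0.0, 0.0, 0.0, 1.0]] 446.04030487205597
0.1 [[ 3.37069128e-01 -4.88583245e-04 -9.41479774e-01]
 [ 9.41479290e-01 -9.63556337e-04  3.37069455e-01]
 [-1.07185529e-03 -9.99999416e-01  1.35205913e-04]] {'fx': 349.4391393936929, 'fy': 349.4391393936929, 'cx': 319.8685939079238, 'cy': 242.19285909991902, 'D': array([-0.03764579,  0.        ,  0.        ,  0.        ,  0.        ]), 'T_tool_cam': array([[ 9.99999967e-01,  1.40876499e-04,  2.13313022e-04,
         5.94931751e-05],
       [ 1.74335602e-04,  2.34468221e-01, -9.72123769e-01,
        -1.69529129e-01],
       [-1.86964518e-04,  9.72123775e-01,  2.34468188e-01,
         6.65055032e-02],
       [ 0.00000000e+00,  0.00000000e+00,  0.00000000e+00,
         1.00000000e+00]])}
```

View pics/scene0.png

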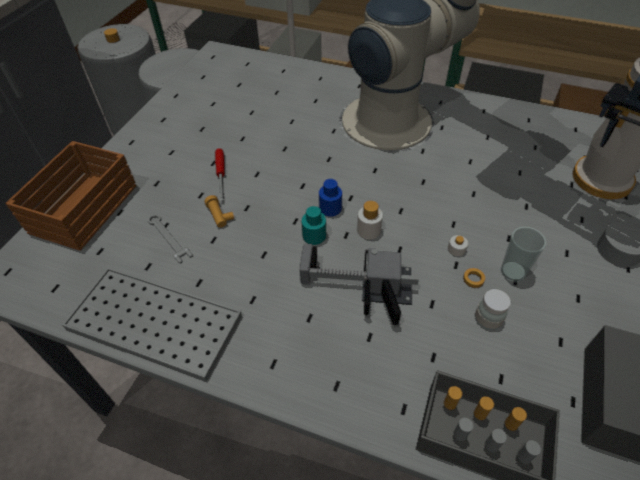

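View pics/side0.png

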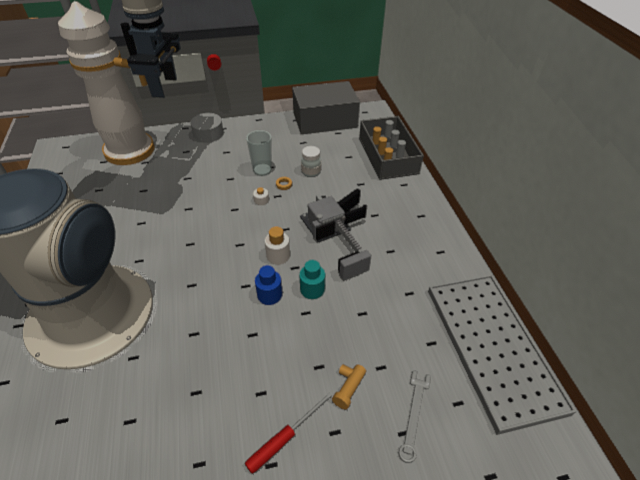

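Candidates in the scene view: (370,220) is white with a brass neck and is the right size. (459,245) is the small cap. (314,225) is the teal look-alike and (330,198) the blue one. (370,220) fits the description. I'll confirm it in an enlarged crop, which should also show the clamp.

```bash
python3 - <<'E'
from h import *
a=cv2.imread('pics/scene0.png')[170:330,280:440]; b=cv2.imread('pics/side0.png')[170:320,240:400]
cv2.imwrite('pics/c1.png',cv2.resize(a,(800,800),interpolation=3)[:, :][0:800][0:800][:600+200][::1][:800] if 0 else cv2.resize(a[:,:],(600,600),interpolation=3))
print(np.round(atz('scene',[(370,232),(385,257),(309,250),(395,315)],[0,.072,.062,.06]),3))
print(np.round(atz('side',[(276,258),(325,206),(352,257)],[0,.072,.062]),3))
E
```

```text
[[ 0.446  0.084 -0.   ]
 [ 0.565  0.15   0.072]
 [ 0.596 -0.018  0.062]
 [ 0.692  0.208  0.06 ]]
[[ 0.434  0.071  0.   ]
 [ 0.58   0.157  0.072]
 [ 0.605 -0.017  0.062]]
```

View pics/c1.png

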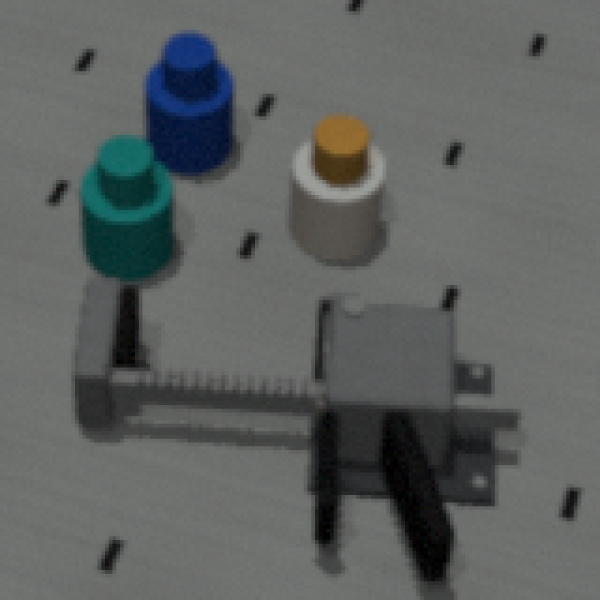

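The enlarged crop shows the white collar with its brass neck at crop (340,190). The clamp's sliding jaw is on the left (105,350), its head on the right (390,360), and the trigger (327,480) and handle (420,500) point down towards +x. The teal and blue look-alikes are on the left. Next I take a wrist view from above for accuracy.

```bash
python3 - <<'E'
from h import *
a=np.radians(10); xc=np.array([np.cos(a),np.sin(a),0]); yc=np.array([-np.sin(a),np.cos(a),0])
Y=np.array([0,0,-1.]); Z=-xc; X=np.cross(Y,Z); print(X)
ctrl.goto([0.545,0.085,0.20],np.c_[X,Y,Z])
ctrl.sleep(.3)
im=shot('wrist','w1.png'); print(ctrl.current_t(),ctrl.current_contact_force())
cv2.imwrite('pics/w1b.png',cv2.resize(im,(800,600),interpolation=3))
E
```

```text
[-0.17364818  0.98480775  0.        ]
2.6167 [ 0.1918097   0.82914596 -0.62793693]
```

View pics/w1b.png

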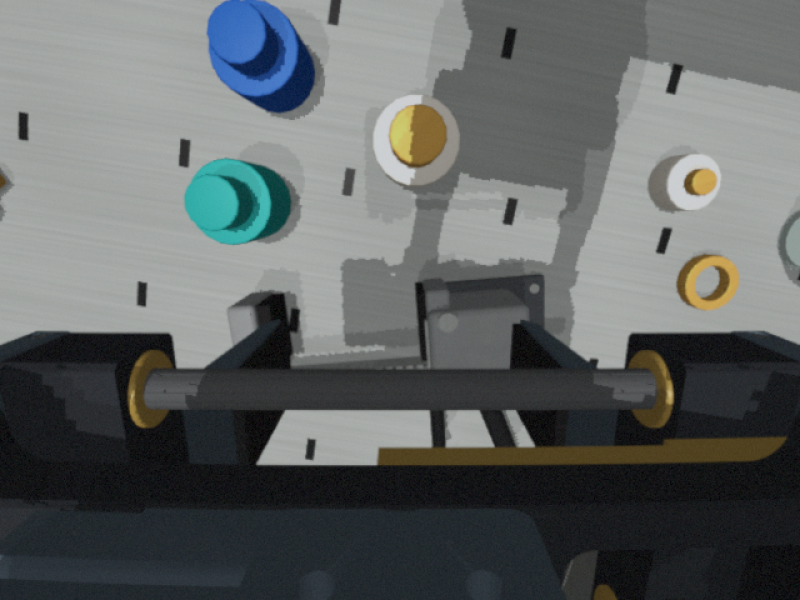

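The wrist view shows the collar's brass top centred at (418,135) in the 800×600 picture. The clamp is half hidden by the gripper, so I shift outward to see all of it.

```bash
python3 - <<'E'
from h import *
print(atz('wrist',[(418*.8,135*.8)],.09,'w1.png'), atz('scene',[(371.2,206)],.09))
R=ctrl.current_eef_rot()
ctrl.goto([0.73,0.10,0.20],R)
ctrl.sleep(.3)
im=shot('wrist','w2.png'); print(ctrl.current_t())
cv2.imwrite('pics/w2b.png',cv2.resize(im[0:300,120:520],(800,600),interpolation=3))
E
```

```text
[[0.4411079  0.07858548 0.09      ]] [[0.44378501 0.08060398 0.09      ]]
3.7333
```

View pics/w2b.png

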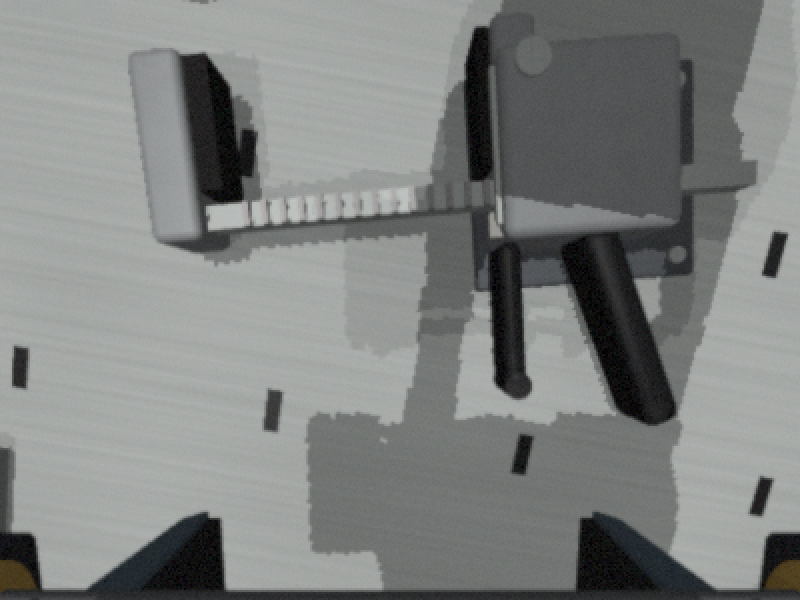

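The clamp is fully visible: foot-plate corners at crop (692,60), (692,272) and (476,290), the head top at right, and the sliding jaw's back edge from (131,55) to (155,240). I fit the clamp pose to these points.

```bash
python3 - <<'E'
from h import *
from scipy.optimize import least_squares
obs=[((692,272),(40,110,8),0),((476,290),(40,0,8),0),((692,60),(-60,110,8),0),((680,34),(-52,80,72),0),
((131,55),(-66,-32,62),1),((155,240),(10,-32,62),1),((518,390),(90,9,64),0)]
px=np.array([(120+o[0][0]/2,o[0][1]/2) for o in obs]);M=np.array([o[1] for o in obs])/1000.;J=np.array([o[2] for o in obs])
def W(p,M,J):
    c,s=np.cos(p[2]),np.sin(p[2]);Q=M.copy();Q[:,1]-=J*p[3]
    return np.c_[p[0]+c*Q[:,0]-s*Q[:,1],p[1]+s*Q[:,0]+c*Q[:,1],Q[:,2]]
f=lambda p:(proj('wrist',W(p,M,J),'w2.png')-px).ravel()
r=least_squares(f,[.59,.11,.17,.1],loss='soft_l1');p=r.x;print(p,np.degrees(p[2]));print(np.round(r.fun.reshape(-1,2),1) if 0 else np.round(f(p).reshape(-1,2),1))
np.save('clamp.npy',p)
chk=np.array([(22,6,72),(22,80,72),(-52,6,72),(50,4,64),(22,80,8),(22,6,8),(-66,0,62),(10,-1,62)])/1000.
print(np.round((proj('wrist',W(p,chk,np.zeros(8)),'w2.png')-[120,0])*2))
# cross-check with other cams
for n,q in(('scene',[(282+398/3.75*1,0)]),):
  print(np.round(((proj('scene',W(p,np.array([(22,6,72),(22,80,72),(-52,80,72),(-66,-32-0,62),(10,-32,62)])/1000.,np.array([0,0,0,1,1])))-[280,170])*3.75)))
E
```

```text
[0.60733433 0.11345346 0.26100897 0.10575872] 14.954712678566423
[[ 0.5  0.9]
 [-0.7  1. ]
 [ 0.2 -1.7]
 [ 1.2 -3.9]
 [-1.2 -3. ]
 [ 1.2  2.4]
 [-1.3  6.7]]
[[503. 240.]
 [684. 225.]
 [492.  41.]
 [499. 311.]
 [633. 241.]
 [484. 254.]
 [471.  14.]
 [481. 214.]]
[[322. 396.]
 [453. 406.]
 [452. 303.]
 [ 90. 272.]
 [ 74. 372.]]
```

```bash
cat >> h.py <<'E'
try:
    P=np.load('clamp.npy'); c_,s_=np.cos(P[2]),np.sin(P[2])
    RC=np.array([[c_,-s_,0],[s_,c_,0],[0,0,1.]]); OC=np.array([P[0],P[1],0])
    def w(x,y,z): return OC+RC@np.array([x,y,z])/1000
    def cl(p): return (np.array(p)-OC)@RC*1000
    def tool(th=0.):  # tool down, jaw axis along clamp y turned by th
        z=-(RC@[np.cos(th),np.sin(th),0]); y=np.array([0,0,-1.]); return np.c_[np.cross(y,z),y,z]
except FileNotFoundError: pass
E
python3 - <<'E'
from h import *
R=tool(); c=np.array([.4424,.0795])
ctrl.goto([*c,.13],R); ctrl.move_l([*c,.068],vel=.08)
ctrl.command_gripper(0.0)
wd=ctrl.current_grip_width();print('width mm',wd*91)
assert 25<wd*91<50
f0=ctrl.current_contact_force()
ctrl.move_l([*c,.088],vel=.06); ctrl.sleep(.2)
print('load',ctrl.current_contact_force()-f0,ctrl.current_t())
im=shot('wrist','g1.png'); 
im2=shot('side','g1s.png')
cv2.imwrite('pics/g1b.png',np.hstack([cv2.resize(im,(400,300)),cv2.resize(im2[150:320,200:420],(388,300),interpolation=3)]))
E
```

```text
width mm 35.378414670163124
load [-1.34898876  0.25911791 -4.22001082] 7.375
```

View pics/g1b.png

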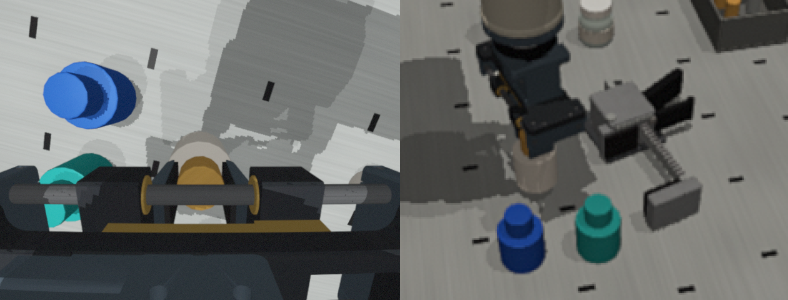

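The collar is held by its neck, clear of the counter, at 35.4 mm with about 4 N of load. Next I place it against the bar.

```bash
python3 - <<'E'
from h import *
p=ctrl.current_tool_pos()
ctrl.move_l([p[0],p[1],.16],vel=.15)
ctrl.move_l(w(-44,-50,160),vel=.15)
ctrl.move_l(w(-44,-50,71),vel=.08)
print('bar',ctrl.move_l(w(-26,-50,71),vel=.015,contact_N=3),cl(ctrl.current_tool_pos()))
q=cl(ctrl.current_tool_pos())
ctrl.move_l(w(q[0]-.3,q[1],71),vel=.02)
print('down',ctrl.move_l(w(q[0]-.3,q[1],65),vel=.01,contact_N=2.5),cl(ctrl.current_tool_pos()))
ctrl.command_gripper(0.62)
q=ctrl.current_tool_pos();ctrl.move_l(q+[0,0,.08],vel=.1)
print(ctrl.current_t())
ctrl.move_l(w(120,-75,145),vel=.2)
ctrl.command_gripper(0.0)
im=shot('wrist','p1.png');im2=shot('side','p1s.png')
cv2.imwrite('pics/p1b.png',np.hstack([cv2.resize(im[0:300,120:520],(420,315)),cv2.resize(im2[170:295,240:390],(378,315),interpolation=3)]))
print(ctrl.current_t(),cl(ctrl.current_tool_pos()))
E
```

```text
bar True [-33.5783669  -49.85319834  70.41687686]
down True [-33.80467941 -50.04015547  67.89158141]
13.3417
15.3083 [119.98733105 -74.97858891 145.00464026]
```

View pics/p1b.png

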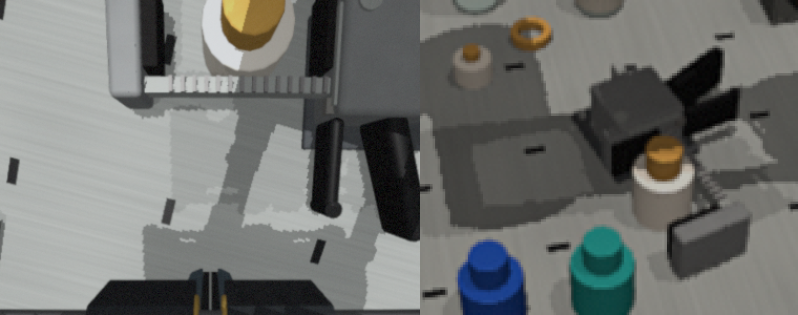

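The collar stands upright against the bar between the jaws, and the trigger is free. I make the first squeeze with the shut fingers, one finger edge on trigger_face.

```bash
cat >> h.py <<'E'
TH=-0.15
def rot(a): return np.array([[np.cos(a),-np.sin(a)],[np.sin(a),np.cos(a)]])
OFF=rot(TH)@[-16,13.5]
def corner(th,z=31):   # TCP for the finger edge riding on trigger_face at trigger angle th
    k=np.array([-45,9])+rot(th)@[95,-5]-OFF
    return w(k[0],k[1],z)
def ang():
    k=cl(ctrl.current_tool_pos())[:2]+OFF-[-45,9]
    return np.arctan2(k[1],k[0])+np.arctan2(5,95)
def stroke(N,vel,to=.40):
    f0=np.array(ctrl.current_contact_force())
    hit=ctrl.move_l(corner(to),vel=vel,contact_N=N); a=ang()
    f1=np.array(ctrl.current_contact_force())-f0
    ctrl.sleep(.1); f2=np.array(ctrl.current_contact_force())-f0
    print('hit',hit,'ang %.3f'%a,'%.3f'%ang(),'F %.1f %.1f'%(np.linalg.norm(f1[:2]),np.linalg.norm(f2[:2])),'t %.1f'%ctrl.current_t(),flush=True)
    return hit,a
def back(): ctrl.move_l(corner(-.05),vel=.08)
E
python3 - <<'E'
from h import *
ctrl.goto(corner(-.25,145),tool(TH)); ctrl.move_l(corner(-.25),vel=.15)
print(ctrl.move_l(corner(.1),vel=.015,contact_N=1.2),ang())
back()
stroke(16,.03)
E
```

```text
True 0.027381266483177465
hit True ang 0.341 0.339 F 8.1 8.8 t 19.7
```

```bash
python3 - <<'E'
from h import *
back()
for i in range(3):
    stroke(17,.03); back()
im=shot('wrist','s1.png');shot('scene','s1c.png');im2=shot('side','s1s.png')
cv2.imwrite('pics/s1b.png',np.hstack([cv2.resize(cv2.imread('pics/s1c.png')[195:335,290:450],(400,350),interpolation=3),cv2.resize(im2[170:295,245:388],(400,350),interpolation=3)]))
print(ctrl.current_t())
E
```

```text
hit True ang 0.341 0.340 F 10.3 8.4 t 21.6
hit True ang 0.341 0.340 F 8.6 7.6 t 23.4
hit True ang 0.340 0.339 F 9.8 9.1 t 25.3
26.0833
```

View pics/s1b.png

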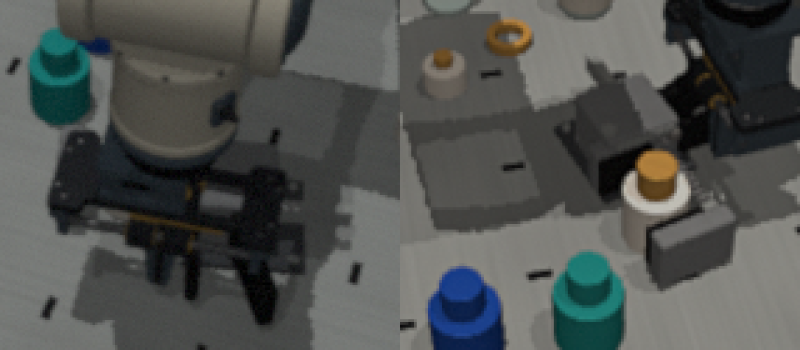

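The jaw has come in to about the collar's side and the collar is still upright. The trigger's stop reads 0.340 nominal. From here I push slowly.

```bash
python3 - <<'E'
from h import *
for i in range(3):
    h,a=stroke(15.5,.016)
    if a<.33: break
    back()
E
```

```text
hit True ang 0.338 0.336 F 8.4 8.7 t 28.3
hit True ang 0.335 0.334 F 10.5 7.8 t 31.1
hit True ang 0.337 0.336 F 6.6 6.5 t 33.9
```

```bash
python3 - <<'E'
from h import *
im2=shot('side','s2s.png');im=shot('wrist','s2.png')
cv2.imwrite('pics/s2b.png',np.hstack([cv2.resize(im[:300],(400,300)),cv2.resize(im2[180:285,260:400],(400,300),interpolation=3)]))
f0=np.array(ctrl.current_contact_force())
ctrl.move_l(corner(.14),vel=.04,contact_N=10)
for a in np.arange(.16,.331,.017):
    h=ctrl.move_l(corner(a),vel=.02,contact_N=6)
    f=np.linalg.norm((np.array(ctrl.current_contact_force())-f0)[:2]);print(h,'%.3f %.1f'%(ang(),f))
    if f>15 or h and a>.17: break
print(ctrl.current_t())
E
```

```text
False 0.156 4.8
False 0.168 9.1
False 0.183 9.1
False 0.197 11.3
False 0.212 12.2
False 0.227 14.1
False 0.241 15.9
36.9583
```

View pics/s2b.png

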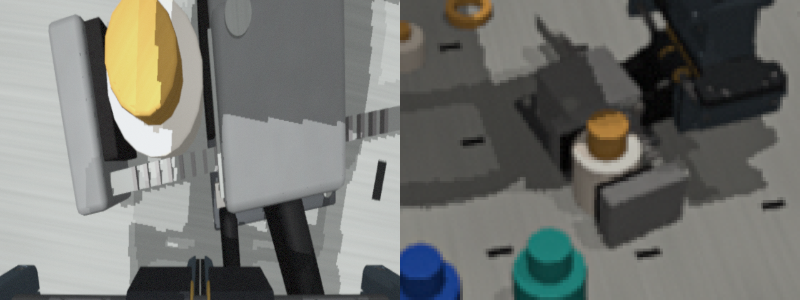

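The force ramped from 9 to 15.9 N well short of the stop, so the collar is now gripped. I average the reading to beat the noise, then release.

```bash
python3 - <<'E'
from h import *
def F(n=8):
    v=[]
    for _ in range(n): v.append(ctrl.current_contact_force()); ctrl.sleep(.03)
    return np.mean(v,0),np.std(v,0)
fa,s=F()
back(); ctrl.sleep(.2); fb,_=F()
d=(fa-fb)@RC
print('push force clamp frame',d,np.linalg.norm(d[:2]),'noise',s,ctrl.current_t(),ang())
E
```

```text
push force clamp frame [  1.09736897 -16.23913641  -2.71962293] 16.276171845366676 noise [1.58080558 0.96386863 1.14464944] 38.2083 -0.04795258420222961
```

The averaged push is 16.3 N, inside the 15–17 N window. A light re-feel stopped at 12 N, below the force already applied, will show whether the ratchet held it.

```bash
python3 - <<'E'
from h import *
f0=np.mean([ctrl.current_contact_force() for _ in range(5)],0)
ctrl.move_l(corner(.13),vel=.04,contact_N=10)
for a in np.arange(.142,.24,.012):
    ctrl.move_l(corner(a),vel=.02,contact_N=6)
    v=[]
    for _ in range(4): v.append(ctrl.current_contact_force()); ctrl.sleep(.02)
    f=np.linalg.norm((np.mean(v,0)-f0)[:2]);print('%.3f %.1f'%(ang(),f))
    if f>12: break
back()
ctrl.move_l(corner(-.3),vel=.1); ctrl.move_l(corner(-.3,160),vel=.15)
ctrl.move_l(w(130,-50,200),vel=.2); ctrl.sleep(.2)
im=shot('wrist','e.png');im2=shot('scene','e_s.png')
cv2.imwrite('pics/eb.png',np.hstack([cv2.resize(im[:300,120:520],(400,300)),cv2.resize(im2[180:330,290:490],(400,300),interpolation=3)]))
print(ctrl.current_t())
E
```

```text
0.141 2.5
0.154 2.2
0.166 2.6
0.178 2.6
0.189 4.2
0.197 7.2
0.205 11.2
0.212 13.6
44.05
```

View pics/eb.png

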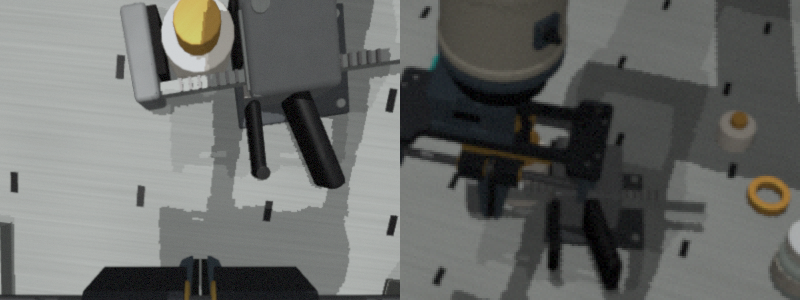

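The jaw did not spring back: force now starts at 0.19 and rises steeply, unlike a fresh stroke. To be sure of the hold, I squeeze once more in fine steps to about 15.5 N, no more than before.

```bash
python3 - <<'E'
from h import *
ctrl.move_l(corner(-.3,160),vel=.25); ctrl.move_l(corner(-.3),vel=.2); ctrl.move_l(corner(-.05),vel=.1); ctrl.sleep(.1)
def F(n=5):
    v=[]
    for _ in range(n): v.append(ctrl.current_contact_force()); ctrl.sleep(.02)
    return np.mean(v,0)
f0=F(); ctrl.move_l(corner(.185),vel=.05,contact_N=12)
a=.195
while a<.31:
    ctrl.move_l(corner(a),vel=.02,contact_N=5)
    f=np.linalg.norm((F()-f0)[:2]);print('%.3f %.1f'%(ang(),f))
    if f>15.3 or ctrl.current_t()>56: break
    a+=.012 if f<11 else .005
back(); ctrl.move_l(corner(-.3),vel=.1); ctrl.move_l(corner(-.3,160),vel=.2); ctrl.sleep(.1)
im=shot('wrist','e2.png');im2=shot('side','e2s.png')
cv2.imwrite('pics/e2b.png',np.hstack([cv2.resize(im[:300,120:520],(400,300)),cv2.resize(im2[165:290,240:400],(400,300),interpolation=3)]))
print(ctrl.current_t())
E
```

```text
0.192 5.4
0.200 8.2
0.209 10.0
0.217 13.2
0.218 14.9
0.224 15.2
0.228 15.9
50.7
```

View pics/e2b.png

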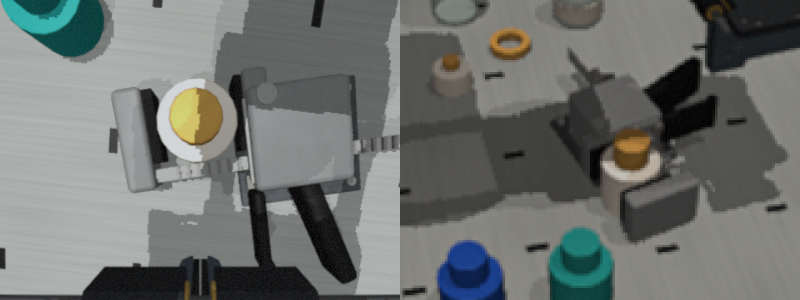

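The collar stands upright between both pads, the trigger is let go and the gripper is clear. I'm handing in.

```bash
python3 -c "
from h import *
ctrl.sign_off(); print(ctrl.current_t())"
```

```text
the job is handed in; nothing more can be done
the job is handed in; nothing more can be done
```

The collar is clamped firmly between both jaws. I handed the job in at about 51 s of the 66 s allowed, with the trigger let go and the gripper clear.

- **Placing:** I lifted the collar by its brass neck, slid it against the steel bar until I felt light contact, and set it down gently between the jaws.
- **Squeezing:** Seven squeezes went to the trigger's stop. On the eighth, the force climbed from 9 N to 16.3 N (averaged) well short of the stop, so I let go there.
- **Checking the hold:** I felt the trigger twice more, to 13.6 N and then 15.9 N. Both times the force rose steeply and only eased off above about 15 N, so the jaw had not slipped back.
- **Last look:** The final pictures show the collar upright between both pads and against the bar. I saw nothing else disturbed in any picture. The wrench, tap and screwdriver were outside the last crops, but the arm never went near them.

**Two readings I can't fully explain:**
- **Idle travel:** In the two re-feels the trigger's idle travel ran to about 0.19 rad, against the stated 0.13. I took this to be the ratchet holding part-way through a tooth.
- **Force at the stop:** Readings taken just after reaching the stop were only 6.5–10.5 N, below the push that had triggered it. For those strokes I relied on the trigger angle instead.

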